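# Two-button release of a clamped cover plate

## Robot

A 6-joint arm with a two-finger parallel gripper is mounted at the origin on the work surface; the furniture and walls round the work are solid. World frame = base frame: x ahead of the robot, y to its left, z up, the work surface at z = 0. Lengths are in m, angles in rad, forces in N, time in s.
With the tool pointing down it reaches from about 0.35 to 0.85 m from the base axis. Payload 8.1 kg.
Tool frame: the origin (TCP) lies midway between the tips of the shut fingers; the grasp point (between the pads) lies 19 mm behind it; z points along the fingers, y is the direction in which the jaws open and shut (so a half turn about z gives the same grasp; the last joint's range is limited). The gripper opens to 93 mm and grips with 3 to 60 N. Pads are 15 mm wide; open, the fingers measure 128 mm over their backs; the gripper's body (75 mm by 188 mm) begins 65 mm behind the grasp point.
Start: joints at [1.153, 0.13, 1.488, -0, 1.523, -0.085], TCP at [0.196, 0.567, 0.219] pointing down, gripper open.
Joint ranges: [-2.96, 2.96], [-0.89, 2.26], [0.02, 2.5], [-1.34, 4.48], [0, 2.73], [-2.66, 2.66]. Speed limits (rad/s): [2.39, 2.39, 2.79, 3.14, 3.14, 3.14].

## Interface

Orientations are given as a rotation vector (axis times angle).
In Python, from plant import monitor, eyes, ticket gives the robot as it stands.
- The arm moves only by the tool send_rows, never from a script. Its argument "motion" is a list of rows, each a list of 2 entries, a list of its own where there are three numbers: the shift along the tool's x, y, z in m, then the turn about the tool's z in degrees. In form: [[[dx, dy, dz], twist], ...]. A call has 1 to 12 rows; each row is the pose to reach, as a shift and turn from the pose commanded when the call began, along the tool's axes at that moment; what a row does not reach only later rows make up. A row lasts 1/8 s, in which the tool goes at most 62.5 mm and 10.7 degrees, less where a joint would pass 70% of its speed; a pose out of reach is approached as far as the arm can. A call with a gripper value outside its range is refused whole. "jaw" is the finger opening in m, from 0 to 0.093, set as the call begins (left out, the last holds). The fingers move at their own pace and stop on an object; "squeeze" is the grip in N (left out, the last holds). Time passes only in rows, so rows that repeat a pose let the fingers close. It gives the time, the measured TCP pose, the force and the opening at its end, in the units of the state.
- monitor.read_state(): the state, without advancing time (a new reading comes with each control period).
- eyes.read_camera(name): name is "scene" or "top" or "wrist"; returns the picture (384x512x3 uint8, red, green, blue); there is no depth.
- eyes.camera_model(name): a dict with "mtx" (3x3 intrinsics, pixels), "k1" (the pictures are not rectified: a ray, as slopes to the right and down, at radius r is drawn at 1 + k1 r^2 times it, then the intrinsics apply), "cam_to_world" (4x4, takes a point from camera to world coordinates); the wrist camera has in their place "mount" (4x4, takes a point from camera to tool coordinates, whose origin is the TCP and whose axes are the flange's). Camera axes: x right, y down, z forward; pixel columns grow to the right and rows downward; lengths in m; the calibration is good to about 2 mm. A picture is of the moment at which its call begins: read the wrist's pose just before it. camera_model takes no time and is no camera call.
- ticket.close_job(): hands the job in, once; it reports no verdict.
The state is a dict: "t": time; "q": joint angles; "dq": joint speeds; "joint_torque": joint torques, N m; "tool_pos": TCP position; "orientation": TCP orientation; "force": force on the tool from outside, world axes, zero at the start; "wrist_torque": the same for the moment, N m; "opening": finger opening in m.
Only numpy, scipy, OpenCV 4.12 (cv2) and the standard library are available. Lean on these libraries where they do the work, as an engineer would, in place of code of your own. Each camera call takes 0.05 s, during which the arm holds its last target.

## Task

Release the cover plate that is locked in the bench fixture: put one fingertip on each of the fixture's two round steel buttons, press both fully down together, and keep them down until the plate has slowly risen all the way up out of the locking tongues. Then let both buttons come back up and move clear. Do not touch, grip or lift the plate, and leave the spare plate, the comb and the marker beside the fixture where they are.

Things in the scene. Friction and masses are not known exactly. Their poses are not given: they have to be found in the camera images.
- fixture: Fixed fixture on a plywood board 190 x 390 mm, top 12 mm above the table. Origin: centre of the board, at table height. x points from the button head (front) to the nest (back), y along the buttons from right to left. Metal base 150 x 200 mm. Button head: grey block 46 x 112 mm centred at x = -45, top 52 mm above the table. Nest posts and dark end housings, 68 mm high, fill x = 0 to 51, |y| up to 88 mm.
- button_left_top (a point): Centre of the top face of the left (+y) button: upright steel plunger, diameter 24 mm, top 63 mm above the table when up; at x = -45, y = +30 mm in the fixture's frame. It moves down with the button. The two buttons are 60 mm apart, centre to centre.
- button_right_top (a point): The same for the right (-y) button, at x = -45, y = -30 mm in the fixture's frame.
- button_left (a joint): Travel of the left button in m: 0 = up, 0.008 = fully down (top 55 mm above the table, 3 mm above the grey block). Spring: 1.4 N at the start of travel, 4 N at the bottom (8 N for both together). It draws back the locking tongue at the left end of the nest; the plate is free of that tongue from about 0.006 on. It springs up when let go.
- button_right (a joint): The same for the right button and the right tongue.
- nest (a point): Fixed point of the fixture: centre of the underside of the locked plate, 34 mm above the table, at x = 25, y = 0 mm in the fixture's frame. Axes as the fixture's.
- ejector (a joint): Height in m of the damped spring pad that lifts the plate: below 0.002 = plate locked, 0.022 = plate fully risen. It lifts a few mm as the tongues slide off the sloping plate ends; once both tongues are drawn back it rises by itself in about 1.5 to 3 s.
- cover: The locked cover plate, a thin pressed metal plate 30 x 103 x 10 mm (x, y, z) lying flat in the nest, its long side along the fixture's y. Origin: centre of its underside. Locked it lies 34 to 36 mm above the table; risen, 56 mm. When it is up and the buttons are let go, the tongues return underneath it.
- spare_cover: A loose cover plate of the same kind, 30 x 103 x 10 mm, lying on the board to the left of the fixture; leave it. Origin: centre of its underside.
- comb: A loose comb with reed plates, a dark and light bar 128 x 12 x 34 mm standing on its long edge on the board left of the fixture, beyond the spare plate; leave it. Origin: centre of its underside.
- marker: A loose black marker pen, 17 x 134 x 17 mm, lying on the board to the right of the fixture; leave it. Origin: centre of its underside.
There are look-alikes about, which are no part of the job. Leave any brown look-alike of the cover alone.

How it is judged:
By the outcome, as a careful person would: the job done as asked, in the order asked, and still so for the second after the job is handed in, with the robot touching nothing.
It also fails if it takes over 35 s, if anything falls off the work surface, if the arm or the gripper's body presses on something with over 40 N, if the wrist force passes 120 N, or if a joint passes its speed limit or range.

## Working session

There is one attempt and no reset: what is moved stays moved. The work goes in short steps, Python scripts to look and compute and a tool call to move; the robot and the scene stay as the last step left them, time stands still between calls to the robot, and variables do not carry over. Pictures are saved under pics/ and viewed, and the job is handed in when it is done.

Besides the shell and the picture viewer there is one more tool, called after ">>>" as name(argument=value, ...) on one line, values as JSON. send_rows: Moves the arm, as the interface text tells. Its arguments: {"type":"object","properties":{"motion":{"type":"array","items":{"type":"array"}},"jaw":{"type":"number"},"squeeze":{"type":"number"}},"required":["motion"]}

```bash
mkdir -p pics; ls; python3 - <<'E'
from plant import monitor, eyes
import cv2,numpy as np
s=monitor.read_state()
print({k:np.round(v,4).tolist() for k,v in s.items()})
for n in("scene","top","wrist"):
    cv2.imwrite(f"pics/{n}0.png",eyes.read_camera(n)[:,:,::-1])
    m=eyes.camera_model(n); print(n,{k:np.round(v,4).tolist() for k,v in m.items()})
E
```

```text
pics
{'t': 0.0, 'q': [1.1526, 0.1312, 1.4893, -0.0, 1.523, -0.0854], 'dq': [-0.0003, -0.0003, -0.001, -0.0004, -0.0012, 0.0004], 'joint_torque': [0.0012, -55.9826, -49.1784, 0.077, 0.0348, -0.0002], 'tool_pos': [0.1958, 0.5666, 0.2176], 'orientation': [-0.5202, -3.0978, 0.0028], 'force': [0.2999, 0.4245, 0.3453], 'wrist_torque': [-0.028, 0.0028, -0.0329], 'opening': 0.0931}
scene {'mtx': [[423.6337, 0.0, 251.3409], [0.0, 423.6337, 195.3684], [0.0, 0.0, 1.0]], 'k1': 0.0313, 'cam_to_world': [[0.8371, -0.2262, 0.498, -0.0059], [-0.547, -0.3345, 0.7674, -0.6659], [-0.007, -0.9148, -0.4038, 0.4474], [0.0, 0.0, 0.0, 1.0]]}
top {'mtx': [[415.4952, 0.0, 257.0819], [0.0, 415.4952, 191.6726], [0.0, 0.0, 1.0]], 'k1': 0.0097, 'cam_to_world': [[-0.016, -0.9987, 0.0484, 0.3873], [-0.9999, 0.0162, 0.0035, 0.0503], [-0.0043, -0.0483, -0.9988, 1.1981], [0.0, 0.0, 0.0, 1.0]]}
wrist {'mtx': [[335.5922, 0.0, 251.2337], [0.0, 335.5922, 191.981], [0.0, 0.0, 1.0]], 'k1': -0.1012, 'mount': [[-0.001, -0.9706, -0.2408, 0.0677], [1.0, -0.0011, 0.0002, -0.0008], [-0.0004, -0.2408, 0.9706, -0.1659], [0.0, 0.0, 0.0, 1.0]]}
```

View pics/top0.png

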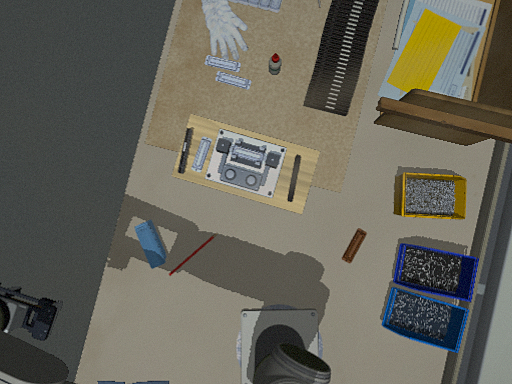

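View pics/scene0.png

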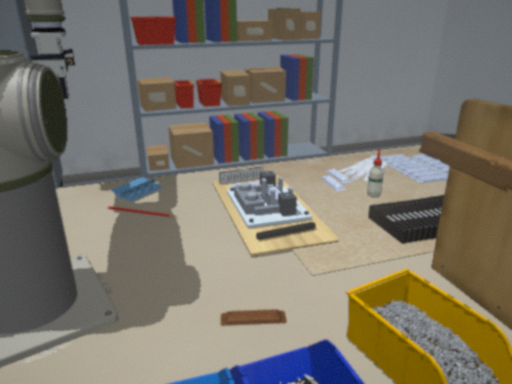

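View pics/wrist0.png

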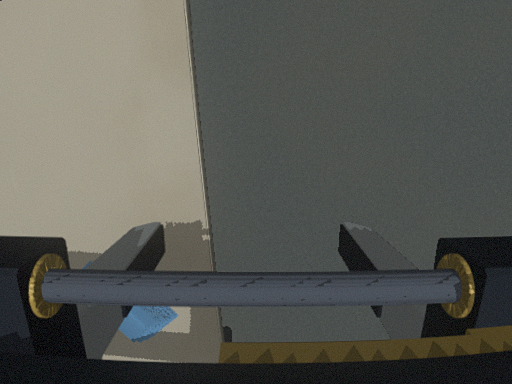

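The top view shows the fixture at about (247,165), with the two buttons at about (231,174) and (250,179). The board lies on a tan mat, and the brown look-alike is at (354,245). I'll enlarge the fixture.

```bash
python3 - <<'E'
import cv2
a=cv2.imread("pics/top0.png")[105:220,165:325]
cv2.imwrite("pics/topc.png",cv2.resize(a,None,fx=5,fy=5,interpolation=cv2.INTER_CUBIC))
E
```

```text
(no output)
```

View pics/topc.png

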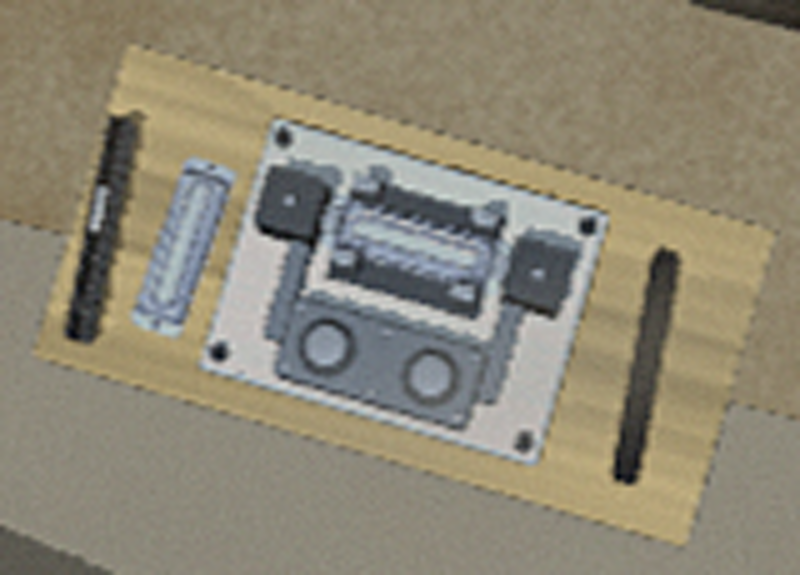

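In the crop, the buttons are round discs at (326,345) and (431,376). The board corners are at (128,45), (777,232), (688,545) and (36,357). The plate in the nest is at (412,245), the spare at (184,245), the comb at (102,230) and the marker at (645,365).

```bash
cat > h.py <<'E'
import numpy as np,cv2
from scipy.spatial.transform import Rotation as R
from plant import monitor, eyes
def ray(m,T,px):
    K=np.array(m["mtx"]);d=np.array([m["k1"],0,0,0,0.])
    p=cv2.undistortPoints(np.array(px,float).reshape(-1,1,2),K,np.zeros(5))[:,0]
    out=[]
    for q in p:
        u=q.copy()
        for _ in range(30): u=q/(1+m["k1"]*(u@u))
        out.append([u[0],u[1],1])
    return T[:3,3],np.array(out)@T[:3,:3].T
def hit(m,T,px,z):
    o,d=ray(m,T,px); return o+d*((z-o[2])/d[:,2])[:,None]
def proj(m,T,P):
    c=(np.array(P)-T[:3,3])@T[:3,:3]; u=c[:,:2]/c[:,2:]; u=u*(1+m["k1"]*(u**2).sum(1))[:,None]
    K=np.array(m["mtx"]); return u*K[0,0]+K[:2,2]
def tool(s):
    T=np.eye(4);T[:3,:3]=R.from_rotvec(s["orientation"]).as_matrix();T[:3,3]=s["tool_pos"];return T
E
python3 - <<'E'
from h import *
m=eyes.camera_model("top");T=np.array(m["cam_to_world"])
f=lambda L:[((x+.5)/5-.5+165,(y+.5)/5-.5+105) for x,y in L]
b=hit(m,T,f([(326,345),(431,376)]),.063);print(b,np.linalg.norm(b[0]-b[1]))
c=hit(m,T,f([(128,45),(777,232),(688,545),(36,357)]),.012)
print(c,c.mean(0),np.linalg.norm(c-np.roll(c,1,0),axis=1))
def yawof(v): return np.degrees(np.arctan2(-v[0],v[1]))
print(yawof(b[0]-b[1]),yawof(c[0]-c[1]),yawof(c[3]-c[2]))
y=yawof(c[0]-c[1]+c[3]-c[2]);Rz=R.from_euler('z',y,degrees=True).as_matrix()
for v in(30,-30): print(c.mean(0)+Rz@[-.045,v/1000,.051])
s=monitor.read_state();Tt=tool(s);print(Tt[:3,:3].round(4))
E
```

```text
[[0.49308088 0.12829788 0.063     ]
 [0.47510572 0.07099192 0.063     ]] 0.06005896326499408
[[ 0.67329854  0.24378251  0.012     ]
 [ 0.5586268  -0.12785031  0.012     ]
 [ 0.38013239 -0.07303456  0.012     ]
 [ 0.49363883  0.29802997  0.012     ]] [0.52642414 0.0852319  0.012     ] [0.18767099 0.3889223  0.18672177 0.38803686]
-17.415067852020073 -17.148234711834892 -17.008560687661657
[0.49221893 0.12712466 0.063     ]
[0.47459805 0.06977046 0.063     ]
[[-9.451e-01  3.267e-01 -5.000e-04]
 [ 3.267e-01  9.451e-01 -1.300e-03]
 [ 1.000e-04 -1.400e-03 -1.000e+00]]
```

Both estimates agree to about 1 mm: button spacing is 60.06 mm, the board measures 187 x 388 mm, and yaw is about -17.2°. I'll move to above the midpoint (0.484, 0.099), at TCP z of about 0.165, with the jaws set so the finger centres are 60 mm apart.

>>> send_rows(motion=[[[-0.02,-0.016,0.0],0],[[-0.06,-0.049,0.0],0],[[-0.105,-0.086,0.0],-0.5],[[-0.15,-0.123,0.0],-1],[[-0.195,-0.16,0.0],-1.5],[[-0.24,-0.196,0.0],-1.9],[[-0.285,-0.233,0.01],-1.9],[[-0.33,-0.27,0.02],-1.9],[[-0.375,-0.307,0.035],-1.9],[[-0.41,-0.335,0.045],-1.9],[[-0.425,-0.348,0.05],-1.9],[[-0.425,-0.348,0.05],-1.9]], jaw=0.0425)

```text
t: 1.65
tool_pos: [0.4838, 0.0988, 0.1681]
orientation: [-0.472, -3.105, 0.0]
force: [-0.3, 0.1, -0.8]
opening: 0.0427
```

```bash
cat > look.py <<'E'
import sys
from h import *
n=sys.argv[1]
s=monitor.read_state();Tt=tool(s)
print("t",round(s["t"],2),s["tool_pos"].__class__ and np.round(s["tool_pos"],4),np.round(s["force"],2),s["opening"],np.degrees(np.arctan2(-Tt[0,1],Tt[1,1])))
m=eyes.camera_model("wrist");Tc=Tt@np.array(m["mount"])
for c in("wrist","top","scene"):
    if c in sys.argv[2:]: cv2.imwrite(f"pics/{c}{n}.png",cv2.resize(eyes.read_camera(c)[:,:,::-1],None,fx=1.5,fy=1.5))
if "wrist" in sys.argv: print("pred buttons (x1.5 px)",proj(m,Tc,[[.4926,.1277,.063],[.4749,.0704,.063]])*1.5)
E
python3 look.py 1 wrist
```

```text
t 1.65 [0.4838 0.0988 0.1681] [-0.28  0.14 -0.77] 0.04265117674491278 -17.28070990046655
pred buttons (x1.5 px) [[432.62661945 288.64992447]
 [324.68309705 288.97358056]]
```

View pics/wrist1.png

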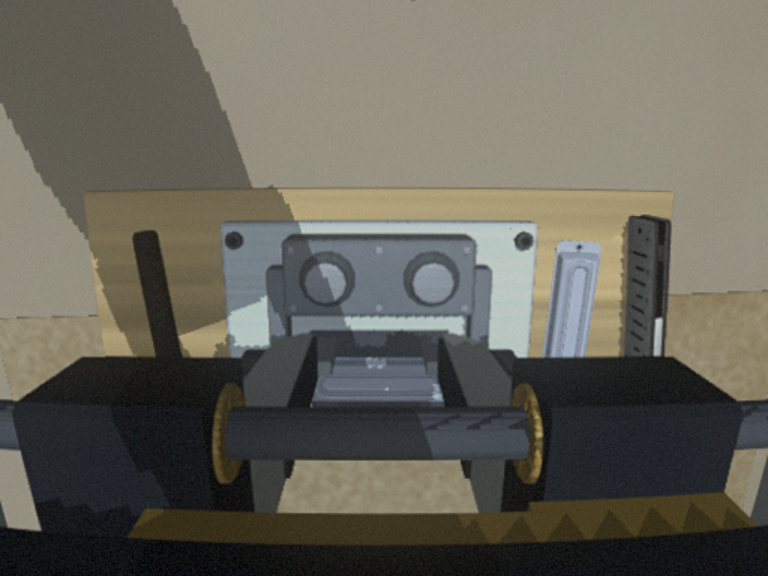

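The wrist view shows the buttons at about (326,279) and (434,281), some 8 px further up than predicted (289). I'll measure them more closely.

```bash
python3 - <<'E'
from h import *
a=cv2.imread("pics/wrist1.png")[215:345,270:490]
s=monitor.read_state();Tt=tool(s);m=eyes.camera_model("wrist");Tc=Tt@np.array(m["mount"])
print("tips px",proj(m,Tc,[Tt[:3,3]+Tt[:3,:3]@[x,y,0] for x in(-.0075,.0075) for y in(.02125,.03875,-.02125,-.03875)])*1.5)
cv2.imwrite("pics/w1c.png",cv2.resize(a,None,fx=3.5,fy=3.5,interpolation=cv2.INTER_CUBIC))
E
```

```text
tips px [[438.50526005 380.28307464]
 [487.05440744 379.91144904]
 [319.66374304 380.44016471]
 [271.06446644 380.19701323]
 [439.87193451 340.75923225]
 [489.51731182 340.51493122]
 [318.30960358 340.90978086]
 [268.61131681 340.78854898]]
```

View pics/w1c.png

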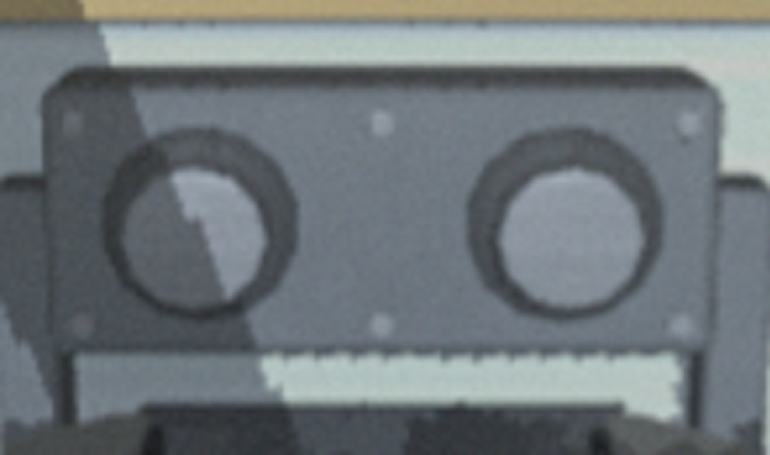

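The button discs are centred at (324.9,284.1) and (432.9,284.4). Lateral agreement is within 0.3 px. The fore-aft difference is about 2 mm, and the finger edges show a similar offset, which points to mount calibration bias. I'll shift 1 mm towards the robot and go down to just above the buttons.

>>> send_rows(motion=[[[0.001,0,0.015],0],[[0.001,0,0.035],0],[[0.001,0,0.055],0],[[0.001,0,0.075],0],[[0.001,0,0.09],0],[[0.001,0,0.098],0],[[0.001,0,0.1],0],[[0.001,0,0.1],0]])

```text
t: 2.7
tool_pos: [0.4834, 0.0997, 0.0691]
orientation: [0.469, 3.106, 0.0]
force: [0.1, 0.4, 0.5]
opening: 0.0426
```

```bash
python3 look.py 2 wrist scene
```

```text
t 2.7 [0.4834 0.0997 0.0691] [0.11 0.43 0.45] 0.04255427080438347 -17.162101634039033
pred buttons (x1.5 px) [[459.43015873 355.63378688]
 [295.58019322 355.83385739]]
```

View pics/wrist2.png

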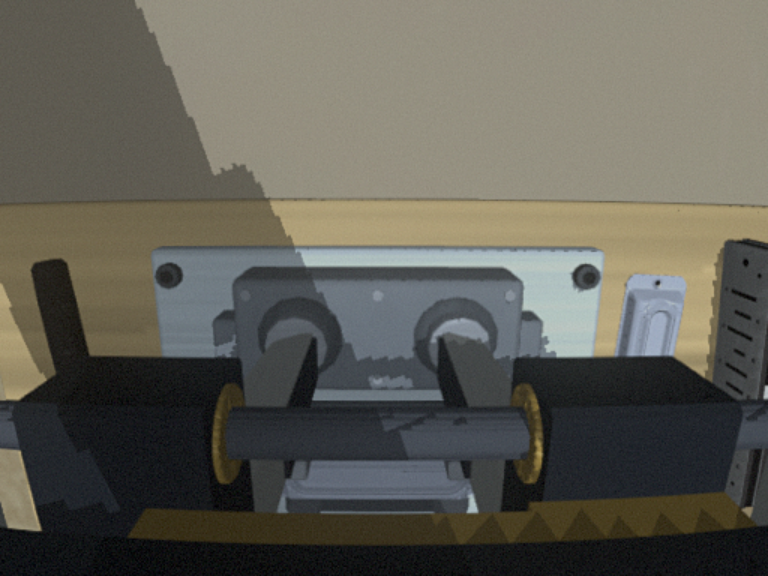

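View pics/scene2.png

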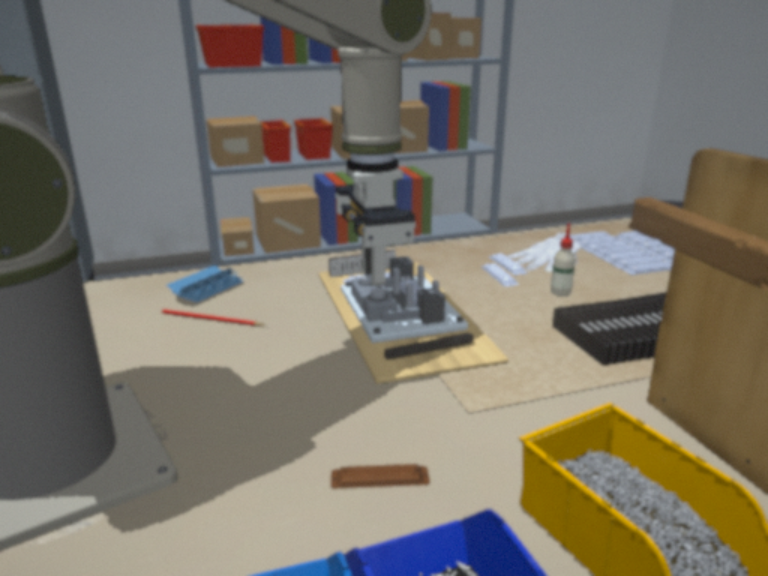

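The fingers hang over both discs and are laterally centred. They sit about 2 to 3 mm too far towards the nest (finger front edge at y=337, disc front edge at 318). I'll correct by 2 mm and press gradually.

>>> send_rows(motion=[[[0.002,0,0],0],[[0.002,0,0.003],0],[[0.002,0,0.006],0],[[0.002,0,0.008],0],[[0.002,0,0.01],0],[[0.002,0,0.012],0],[[0.002,0,0.013],0],[[0.002,0,0.013],0]])

```text
t: 3.8
tool_pos: [0.4813, 0.1002, 0.056]
orientation: [0.469, 3.106, -0.0]
force: [-2.9, -0.8, 7.3]
opening: 0.0423
```

The force is 7.3 N at 7 mm travel, which matches both springs (7.35 N expected). I'll press to the stop.

>>> send_rows(motion=[[[0,0,0.0005],0],[[0,0,0.001],0],[[0,0,0.0013],0],[[0,0,0.0013],0]])

```text
t: 4.3
tool_pos: [0.4813, 0.1002, 0.0552]
orientation: [0.469, 3.106, -0.0]
force: [-4.5, -1.0, 12.0]
opening: 0.0423
```

```bash
python3 look.py 3 wrist
```

```text
t 4.3 [0.4813 0.1002 0.0552] [-4.5  -1.01 12.01] 0.04225551883378508 -17.165240408985728
pred buttons (x1.5 px) [[465.98636852 376.59088211]
 [290.00518042 376.8071985 ]]
```

View pics/wrist3.png

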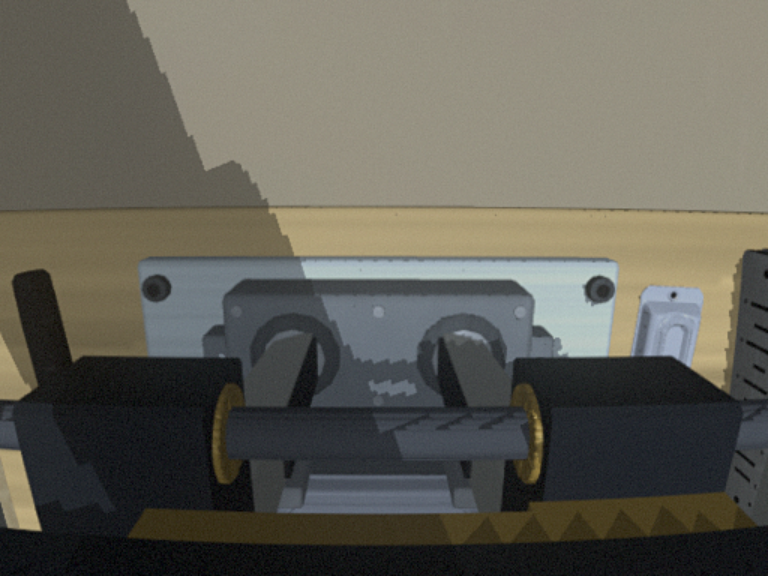

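The force is 12 N, above the 8 N spring total, so the buttons are on their stop. I'll add a small margin and hold while the plate rises.

>>> send_rows(motion=[[[0,0,0.0004],0],[[0,0,0.0004],0],[[0,0,0.0004],0],[[0,0,0.0004],0],[[0,0,0.0004],0],[[0,0,0.0004],0],[[0,0,0.0004],0],[[0,0,0.0004],0],[[0,0,0.0004],0],[[0,0,0.0004],0],[[0,0,0.0004],0],[[0,0,0.0004],0]])

```text
t: 5.85
tool_pos: [0.4813, 0.1002, 0.0552]
orientation: [0.469, 3.106, -0.0]
force: [-6.8, -0.8, 16.2]
opening: 0.0423
```

>>> send_rows(motion=[[[0,0,0],0],[[0,0,0],0],[[0,0,0],0],[[0,0,0],0],[[0,0,0],0],[[0,0,0],0],[[0,0,0],0],[[0,0,0],0],[[0,0,0],0],[[0,0,0],0],[[0,0,0],0],[[0,0,0],0]])

```text
t: 7.35
tool_pos: [0.4813, 0.1002, 0.0552]
orientation: [0.469, 3.106, -0.0]
force: [-7.3, -0.7, 15.8]
opening: 0.0424
```

```bash
python3 look.py 4 wrist scene top
python3 - <<'E'
import cv2,numpy as np
a=cv2.imread("pics/scene2.png")[220:400,300:520];b=cv2.imread("pics/scene4.png")[220:400,300:520]
cv2.imwrite("pics/sc4.png",cv2.resize(np.hstack([a,b]),None,fx=1.8,fy=2.5,interpolation=cv2.INTER_CUBIC))
E
```

```text
t 7.35 [0.4813 0.1002 0.0552] [-7.3  -0.68 15.8 ] 0.04239068643391536 -17.163461963584712
pred buttons (x1.5 px) [[466.05669879 376.70826986]
 [290.01870465 376.91487618]]
```

View pics/wrist4.png

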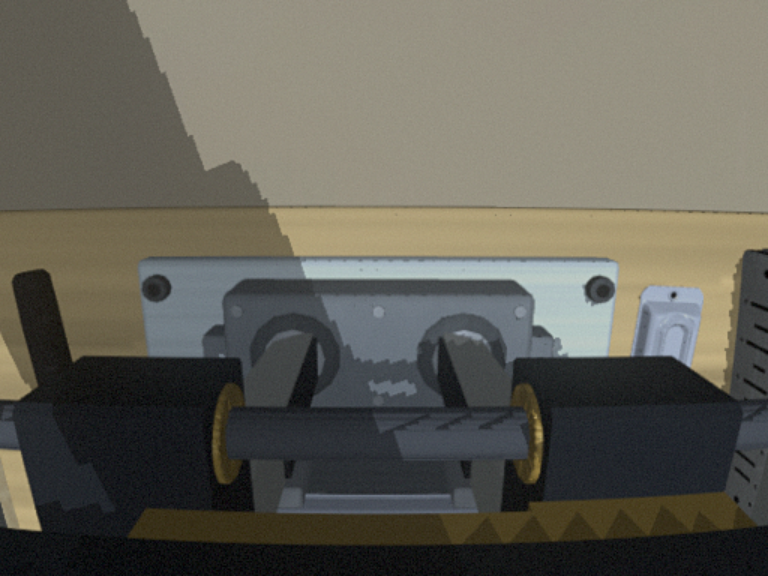

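View pics/sc4.png

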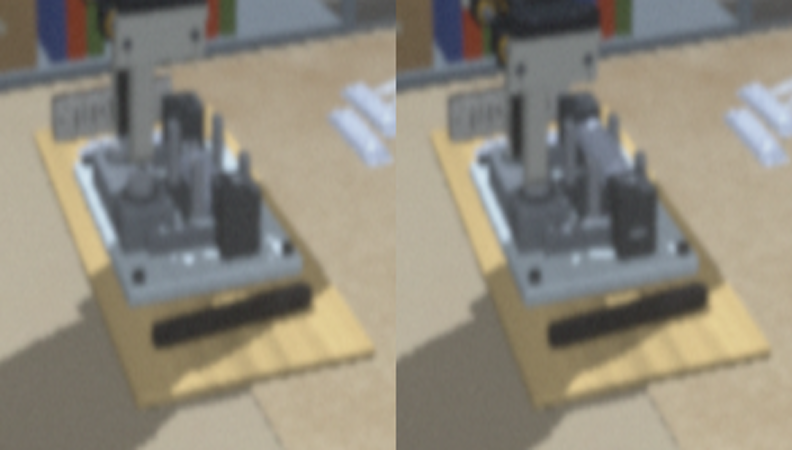

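The right panel shows the plate raised between the posts, and in the wrist view its front edge moved from y=476 to y=493. I'll hold 1.5 s longer to check that it has stopped rising.

>>> send_rows(motion=[[[0,0,0],0],[[0,0,0],0],[[0,0,0],0],[[0,0,0],0],[[0,0,0],0],[[0,0,0],0],[[0,0,0],0],[[0,0,0],0],[[0,0,0],0],[[0,0,0],0],[[0,0,0],0],[[0,0,0],0]])

```text
t: 9.0
tool_pos: [0.4813, 0.1002, 0.0552]
orientation: [0.469, 3.106, -0.0]
force: [-8.0, -1.1, 15.7]
opening: 0.0424
```

```bash
python3 look.py 5 wrist scene
python3 - <<'E'
import cv2,numpy as np
f=lambda n,y0,y1,x0,x1:cv2.imread(f"pics/{n}.png")[y0:y1,x0:x1]
r1=np.hstack([f("wrist3",440,530,230,520),f("wrist4",440,530,230,520),f("wrist5",440,530,230,520)])
cv2.imwrite("pics/cmp5.png",cv2.resize(r1,(798,248)))
r=np.hstack([f("scene4",240,350,370,480),f("scene5",240,350,370,480)])
cv2.imwrite("pics/cmps5.png",cv2.resize(r,None,fx=3.6,fy=3.6,interpolation=cv2.INTER_CUBIC))
for p in (("wrist4","wrist5"),("scene4","scene5"),("wrist3","wrist4")):
    y=(440,520,310,450) if p[0][0]=="w" else (240,350,370,480)
    print(p,cv2.absdiff(f(p[0],*y),f(p[1],*y)).mean())
E
```

```text
t 9.0 [0.4813 0.1002 0.0552] [-8.02 -1.1  15.7 ] 0.042435124675718576 -17.162394181697135
pred buttons (x1.5 px) [[465.99736139 376.62988909]
 [289.97839401 376.83347321]]
('wrist4', 'wrist5') 2.278065476190476
('scene4', 'scene5') 1.0929476584022038
('wrist3', 'wrist4') 15.890803571428572
```

View pics/cmp5.png

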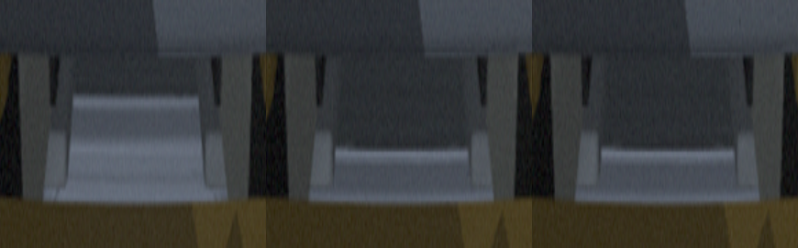

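View pics/cmps5.png

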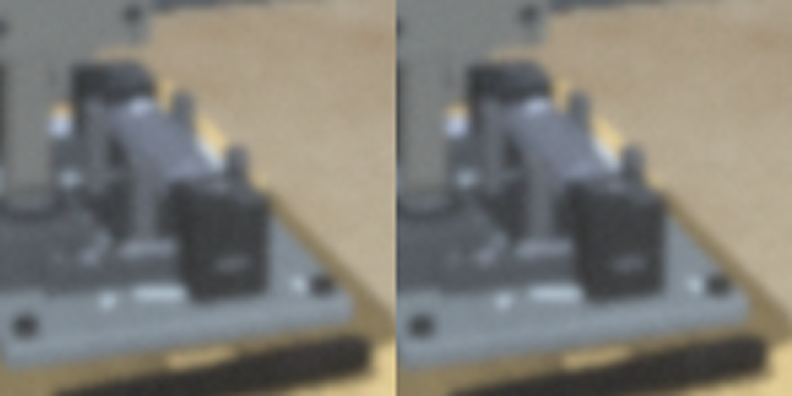

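Pictures at 7.35 s and 9.0 s are the same and the plate is level, nearly flush with the housings. Before letting go I'll check its height numerically.

```bash
python3 - <<'E'
from h import *
s=monitor.read_state();Tt=tool(s);m=eyes.camera_model("wrist");Tc=Tt@np.array(m["mount"])
y=-17.2;Rz=R.from_euler('z',y,degrees=True).as_matrix();o=np.array([.5265,.0855,0])+0
# fixture origin from buttons
for z0 in(.034,.040,.046,.050,.056):
    print(z0,"front rim/ top front/ top back(px*1.5)",[ (proj(m,Tc,[o+Rz@[x,0,z]])[0,1]*1.5).round(1) for x,z in((.010,z0),(.010,z0+.01),(.040,z0+.01))])
ms=eyes.camera_model("scene");Ts=np.array(ms["cam_to_world"])
for z0 in(.034,.046,.051,.056): print(z0,[((proj(ms,Ts,[o+Rz@[x,yy,z0+.01]])[0]*1.5-[370,240])*3.6).round() for x,yy in((.025,.045),(.025,-.045),(.04,-.05))])
print("post/housing top",[((proj(ms,Ts,[o+Rz@[.025,yy,.068]])[0]*1.5-[370,240])*3.6).round() for yy in(.07,-.07)])
E
```

```text
0.034 front rim/ top front/ top back(px*1.5) [np.float64(467.4), np.float64(481.5), np.float64(540.7)]
0.04 front rim/ top front/ top back(px*1.5) [np.float64(475.7), np.float64(490.5), np.float64(550.8)]
0.046 front rim/ top front/ top back(px*1.5) [np.float64(484.4), np.float64(500.1), np.float64(561.4)]
0.05 front rim/ top front/ top back(px*1.5) [np.float64(490.5), np.float64(506.8), np.float64(568.8)]
0.056 front rim/ top front/ top back(px*1.5) [np.float64(500.1), np.float64(517.3), np.float64(580.3)]
0.034 [array([132., 141.]), array([199., 219.]), array([237., 219.])]
0.046 [array([133., 116.]), array([200., 193.]), array([238., 193.])]
0.051 [array([133., 106.]), array([200., 182.]), array([238., 182.])]
0.056 [array([133.,  96.]), array([201., 171.]), array([238., 171.])]
post/housing top [array([116.,  73.]), array([222., 190.])]
```

The front rim is seen at y≈493. Adding the known 8 px bias gives 501, and the model gives 500 for an underside at 56 mm. The scene view also fits 56 mm, with the plate ends at about (138,98) and (205,173). The plate is fully up, so I'll release straight up.

>>> send_rows(motion=[[[0,0,-0.002],0],[[0,0,-0.005],0],[[0,0,-0.009],0],[[0,0,-0.015],0],[[0,0,-0.03],0],[[0,0,-0.05],0],[[0.01,0,-0.075],0],[[0.03,0,-0.1],0],[[0.06,0,-0.12],0],[[0.09,0,-0.13],0],[[0.11,0,-0.135],0],[[0.11,0,-0.135],0]])

```text
t: 10.6
tool_pos: [0.376, 0.1331, 0.1903]
orientation: [0.467, 3.104, 0.001]
force: [-0.1, -1.5, 0.7]
opening: 0.0428
```

```bash
python3 look.py 6 wrist top scene
python3 - <<'E'
import cv2
for n,(y0,y1,x0,x1) in {"top":(157,330,247,487),"scene":(220,400,300,520)}.items():
    cv2.imwrite(f"pics/{n}6c.png",cv2.resize(cv2.imread(f"pics/{n}6.png")[y0:y1,x0:x1],None,fx=3.3,fy=3.3,interpolation=cv2.INTER_CUBIC))
E
```

```text
t 10.6 [0.376  0.1331 0.1903] [-0.06 -1.54  0.65] 0.04277425777705392 -17.101190247679316
pred buttons (x1.5 px) [[422.01339845 446.45225532]
 [331.06613002 446.52678682]]
```

View pics/wrist6.png

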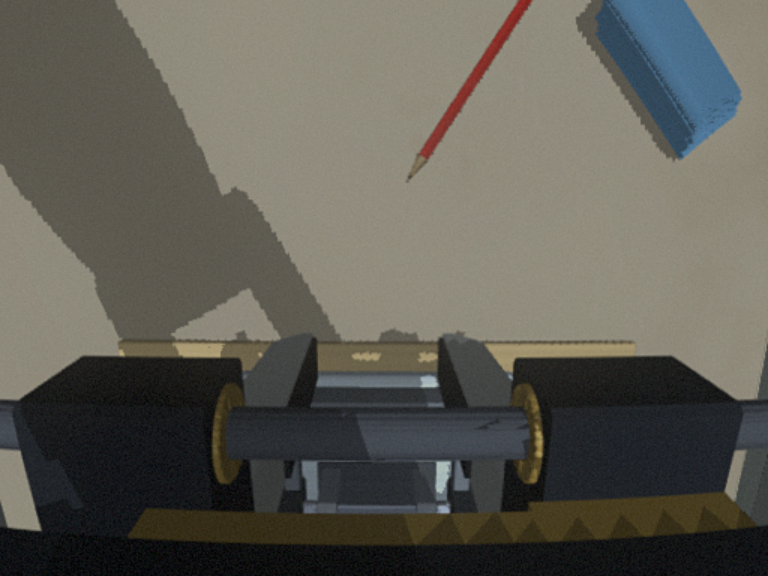

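View pics/top6c.png

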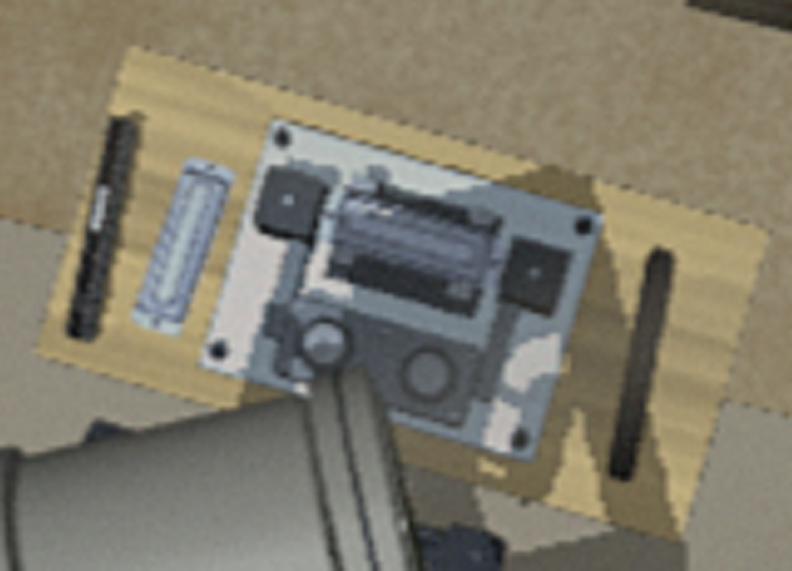

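View pics/scene6c.png

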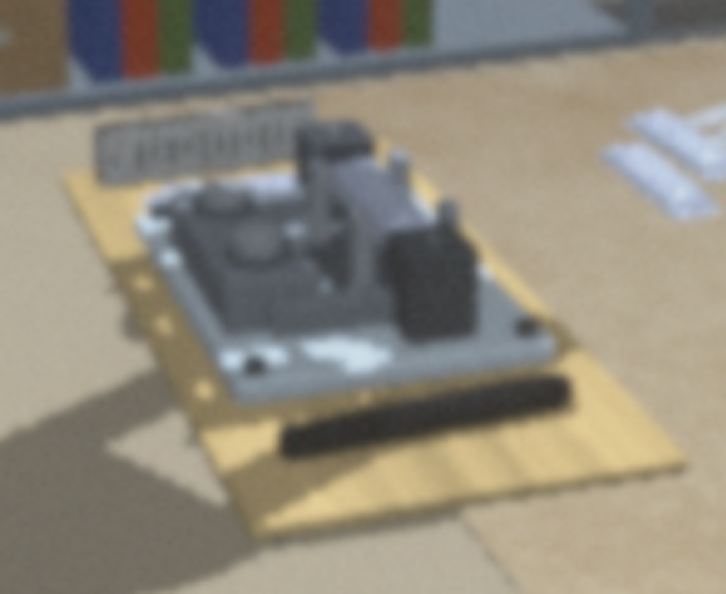

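The top and scene crops show the plate still up and level between the housings, and both buttons back up, at scene-crop (225,198) and (258,240). The spare, comb and marker sit where they were, and the arm is clear. I'll hand the job in.

```bash
python3 -c "
from plant import ticket;print(ticket.close_job())"
```

```text
the job is handed in; nothing more can be done
None
```

The cover plate is released. I put one fingertip on each button, pressed both to their stops together, and held them about 5 s until the plate had fully risen. Then I lifted straight up and backed away, handing the job in at about 10.75 s.

- **Pressing:** The force was 7.3 N at 7 mm travel, which matches both springs, and about 16 N against the stops. The side force grew to about 8 N while holding. All of these are well under the limits.
- **Plate:** It had stopped moving between the 7.35 s and 9.0 s pictures. Its underside was at about 56 mm in both the wrist and scene views. It was still up after I let go.
- **After release:** Both buttons look back up, the robot touches nothing, and the spare plate, comb and marker look unmoved.
- **Disagreement:** The wrist camera placed the buttons 2 to 3 mm nearer the robot than the top camera did. I put part of this down to calibration, moved 3 mm that way in two steps, and applied the same offset when reading the plate height from the wrist view.

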